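# Set up the model jig: re-notch the slide and wedge the plate level

## Robot

A 6-joint arm with a two-finger parallel gripper is mounted at the origin on the work surface. World frame = base frame: x ahead of the robot, y to its left, z up, the work surface at z = 0. Lengths are in mm, angles in degrees, forces in N, time in s.
With the tool pointing down it reaches from about 300 to 850 mm from the base axis. Payload 4.2 kg.
Tool frame: the origin (TCP) lies midway between the tips of the shut fingers; the grasp point (between the pads) lies 19 mm behind it; z points along the fingers, y is the line along which they close (so a half turn about z gives the same grasp; the last joint's range is limited). The gripper opens to 91 mm and grips with 3 to 60 N. Pads are 32 mm wide; open, the fingers measure 118 mm over their backs; the gripper's body (76 mm by 178 mm) begins 60 mm behind the grasp point.
Start: joints at [73.224, 18.312, 89.639, -0, 72.044, -1.146], TCP at [154.923, 553.753, 213.976] pointing down, gripper open.
Joint ranges: [-177.97, 177.97], [-48.28, 115.42], [12.27, 149.76], [-77.06, 257.06], [2.81, 150.46], [-146.56, 146.56]. Speed limits (degrees/s): [147.25, 147.25, 180, 180, 180, 180].

## Interface

Orientations are given as [roll, pitch, yaw] about the fixed x, y, z axes, in that order (R = Rz(yaw) Ry(pitch) Rx(roll)).
In Python, from workcell import env gives the robot as it stands.
- The arm moves only by the shell command python3 -m jog 'ROWS' [FORCE]. ROWS is a JSON object of lists of equal length, an entry for each row: "jaw": the finger opening in mm, from 0 to 91.2; "slide": the shift along the tool's x, y, z in units of 30 mm (1.0 is 30 mm), a list of three; "spin": the turn about the tool's z in units of 8 degrees (1.0 is 8 degrees). In form: {"jaw": [jaw, ...], "slide": [[dx, dy, dz], ...], "spin": [spin, ...]}. A call has 1 to 10 rows; each row shifts and turns the commanded pose from where the row before left it, along the tool's axes as they then stand; what a row does not reach is not made up. A row lasts 1/10 s, in which the tool goes at most 50 mm and 8.59 degrees, less where a joint would pass 70% of its speed; a pose out of reach is approached as far as the arm can. A call is refused whole if a number of a shift passes 1 or a number of a turn 1, either way. A call with a gripper value outside its range is refused whole. The fingers move at their own pace and stop on an object; FORCE is the grip in N (left out, the last holds). Time passes only in rows, so rows that do not move let the fingers close. It gives the time, the measured TCP pose, the force, the opening and the grip force at its end, in the units of the state.
- env.state(): the state, without advancing time (a new reading comes with each control period).
- env.grab_frame(name): name is "scene" or "top" or "wrist"; returns the picture (480x640x3 uint8, red, green, blue); there is no depth.
- env.camera_model(name): a dict with "fx", "fy", "cx", "cy" (pixels), "camera_from_world" (4x4, takes a point from world to camera coordinates). Camera axes: x right, y up, looking along -z (the intrinsics and any distortion apply to the point x, -y, -z); pixel columns grow to the right and rows downward; lengths in mm; the calibration is good to about 2 mm. A picture is of the moment at which its call begins: read the wrist's pose just before it. camera_model takes no time and is no camera call; for the wrist camera it gives the pose at the moment of the call.
- env.job_done(): hands the job in; it is judged then, once.
The state is a dict: "time_s": time; "qpos": joint angles; "qvel": joint speeds; "effort": joint torques, N m; "ee_pos": TCP position; "ee_rot": TCP orientation; "force": force on the tool from outside, world axes, zero at the start; "torque": the same for the moment, N m; "gripper_width": finger opening in mm; "gripper_force": force on a finger pad.
Only numpy, scipy, OpenCV 4.12 (cv2) and the standard library are available. Lean on these libraries where they do the work, as an engineer would, in place of code of your own. Each camera call takes 0.05 s, during which the arm holds its last target. There are 200 camera calls.

## Task

Set up the dental model jig for the next case: lift the orange slide knob out of its notch, move it along its slot and let it drop fully into the notch beside the green tab, and push the blue wedge, thin end first, under the low front edge of the hinged plate until the plate sits level on it. Do not touch the plate or the jaw fixed on it, leave the other things on the bench where they are, and let go of everything at the end.

Things in the scene. Friction and masses are not known exactly. Their poses are not given: they have to be found in the camera images.
- jig: White and grey jig fixed to the bench, turned up to 0.25 rad. Sizes in mm. Origin on the bench, x away from the robot, y to its left, z up. A notched rail block (x -87 to +63, y +50 to +136) is on its left; on its right a hinged plate lies over bare bench (y -78 to +28).
- slot_mid (a point): Centre of the jig's slot and of its middle notch, at deck height, 38 above the bench. The slot runs along the jig's x, 16 wide, between two decks with six round steel teeth each (tops 46 high). The five notches between teeth lie at -52, -26, 0, +26, +52 along x from here. A seated slide has about 1.7 play along x and 2 along y.
- slide: Slide caught in the slot: orange knob on a stem with a steel crossbar (9 diameter, 44 long, along its y) that lies in a notch, and a foot under the decks. Origin: middle of the crossbar, 42.5 above the bench when seated. Lifted 8 it clears the teeth; at 16 the foot meets the decks. Teeth block it until lifted. Free, 0.12 kg, held down by its weight only.
- knob (a point): Middle of the slide's upright orange knob (28 diameter, 24 tall), 25.5 above the slide's origin, 68 above the bench when seated.
- tab_green: Green tab (18 x 18 x 4) on the ledge left of the slot, beside the wanted notch. Its origin is not on the tab but in the wanted notch, on the slot's centre line, 38 above the bench; the tab's middle is 43 to the left (jig +y). Light grey tabs mark three other notches; the notch where the slide starts has no tab.
- plate: Aluminium plate 106 wide, 6 thick, a lilac plaster jaw fixed on it (top 32 above the plate's mid plane). Origin on its hinge line at the far side, 20.5 above the bench; x points away from the robot. Turns about its y; level when its z is vertical. Starts with the front edge 0.105 rad low, its underside there 6 above the bench; 17.5 when level. Presses on the wedge with 1.7 to 3 N.
- plate_edge (a point): Middle of the plate's rounded front edge (radius 3), on the edge's axis, 110 in front of the hinge; 20.5 above the bench when level.
- gauge_post (a point): Top of the right one of two yellow posts beside the plate's front corners, 23.5 above the bench: flush with the top of the plate when the plate is level. Each post is 12 x 8, 122 apart; the wedge goes between them.
- wedge: Loose blue wedge, 90 long, 26 wide, about 0.09 kg, lying flat. Origin at the centre of its underside; thin end at x = +45 (2.5 high), thick end at x = -45 (24.5 high), straight top. Friction holds it where it is left. The plate is level when the wedge lies squarely under the edge with its thick end 28.6 in front of plate_edge, anywhere along the edge.
- spare_jaw: Bystander, leave alone (mm): spare cream plaster jaw, about 54 x 62 x 29, loose on the bench; origin at the centre of its underside.
- bottle_cap: Bystander, leave alone (mm): black bottle cap, diameter 26, height 16; origin under its centre.
- bottle: Bystander, leave alone (mm): closed amber bottle, diameter 52, height 150; origin under its centre.
- beaker: Bystander, leave alone (mm): white cup, rim diameter 60, height 75; origin under its centre.
- carton: Bystander, leave alone (mm): white carton, 70 x 90 x 80 high; origin under its centre.
- handpiece: Bystander, leave alone (mm): black handpiece with a green ring, 145 long, 24 thick, lying flat along its x; origin underneath, near its middle.
- forceps: Bystander, leave alone (mm): flat steel scissor forceps, 145 long, 62 wide, 4 thick, lying along its x; origin underneath, near the middle.
There are look-alikes about, which are no part of the job. Of the things that look like the wedge, the largest one is meant.

How it is judged:
By the outcome, as a careful person would: the job done as asked, in the order asked, and still so for the second after the job is handed in, with the robot touching nothing.
It also fails if it takes over 67 s, if anything falls off the work surface, if the arm or the gripper's body presses on something with over 40 N, if the wrist force passes 120 N, or if a joint passes its speed limit or range.

## Working session

There is one attempt and no reset: what is moved stays moved. The work goes in short steps, Python scripts to look and compute and a shell command to move; the robot and the scene stay as the last step left them, time stands still between calls to the robot, and variables do not carry over. Pictures are saved under pics/ and viewed, at most 10 in all, crops included, and the job is handed in when it is done.

```bash
mkdir -p pics; ls
python3 - <<'E'
from workcell import env
import cv2
for n in("scene","top"):
    im=env.grab_frame(n); cv2.imwrite(f"pics/{n}0.png",im[:,:,::-1])
    m=env.camera_model(n); print({k:(v if k!="camera_from_world" else [[round(float(x),3) for x in r] for r in v]) for k,v in m.items()})
s=env.state(); print(s)
E
```

```text
pics
{'fx': 554.4653114676667, 'fy': 554.4653114676667, 'cx': 318.61396579829193, 'cy': 240.21458944980586, 'camera_from_world': [[0.41, 0.912, 0.011, -239.841], [-0.688, 0.302, 0.66, 403.36], [0.598, -0.279, 0.752, -1411.659], [0.0, 0.0, 0.0, 1.0]]}
{'fx': 556.4042510957396, 'fy': 556.4042510957396, 'cx': 319.16901923573346, 'cy': 244.9760494478649, 'camera_from_world': [[-0.012, -1.0, -0.012, -9.12], [0.983, -0.014, 0.182, -601.71], [-0.182, -0.009, 0.983, -829.987], [0.0, 0.0, 0.0, 1.0]]}
{'time_s': 0.1, 'qpos': array([ 7.32243915e+01,  1.83485309e+01,  8.96975274e+01, -1.03863557e-03,
        7.20441482e+01, -1.14639069e+00]), 'qvel': array([ 8.72507203e-02, -1.46985494e-01, -1.16005341e-01, -2.93924456e-02,
        7.11644465e-02,  1.44056273e-04]), 'effort': array([-6.38635811e-05, -4.13332701e+01, -2.32513350e+01,  7.28105055e-02,
        4.21895483e-02, -5.46155445e-05]), 'ee_pos': array([154.79470322, 553.31887182, 213.21160941]), 'ee_rot': array([-1.79909792e+02, -8.17411070e-04,  1.64371103e+02]), 'force': array([0.25671608, 0.13963981, 0.32066287]), 'torque': array([ 0.09202165, -0.04288512,  0.05247515]), 'gripper_force': 0.0, 'gripper_width': 91.12689987375633}
```

View pics/top0.png

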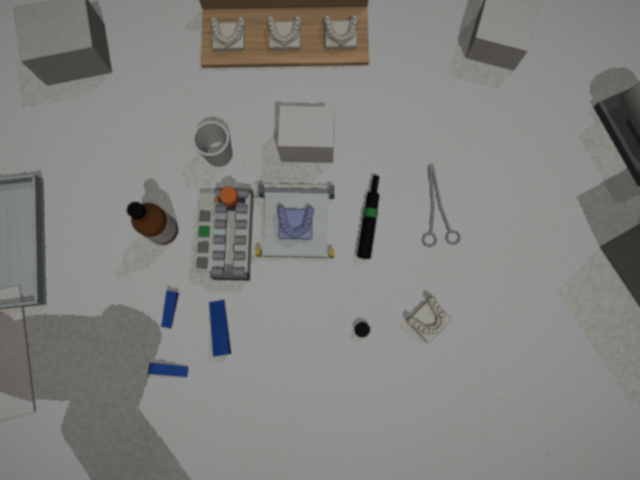

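View pics/scene0.png

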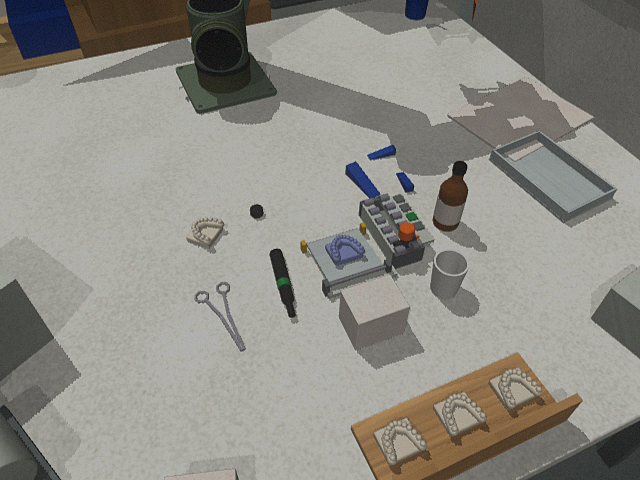

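The top view shows the knob at (228,196), the green tab at (204,231), the large wedge at about (220,328) and the plate between yellow posts at (258,251) and (331,253). Next I'll enlarge these areas.

Run:
```python
import cv2,numpy as np
a=cv2.imread("pics/top0.png")[180:365,185:345]; b=cv2.imread("pics/scene0.png")[130:290,295:445]
a=cv2.resize(a,None,fx=3.2,fy=3.2,interpolation=cv2.INTER_CUBIC)
cv2.imwrite("pics/c_top.png",cv2.resize(cv2.imread("pics/top0.png")[180:365,185:345],None,fx=3.2,fy=3.2,interpolation=cv2.INTER_CUBIC))
b=cv2.resize(b,(280,592*280//280*1))if 0 else cv2.resize(b,None,fx=1.9,fy=1.9,interpolation=cv2.INTER_CUBIC)
o=np.zeros((592,800,3),np.uint8); o[:,:512]=a; o[:b.shape[0],512:512+b.shape[1]]=b
cv2.imwrite("pics/crop.png",o)
```

```text
(no output)
```

View pics/crop.png

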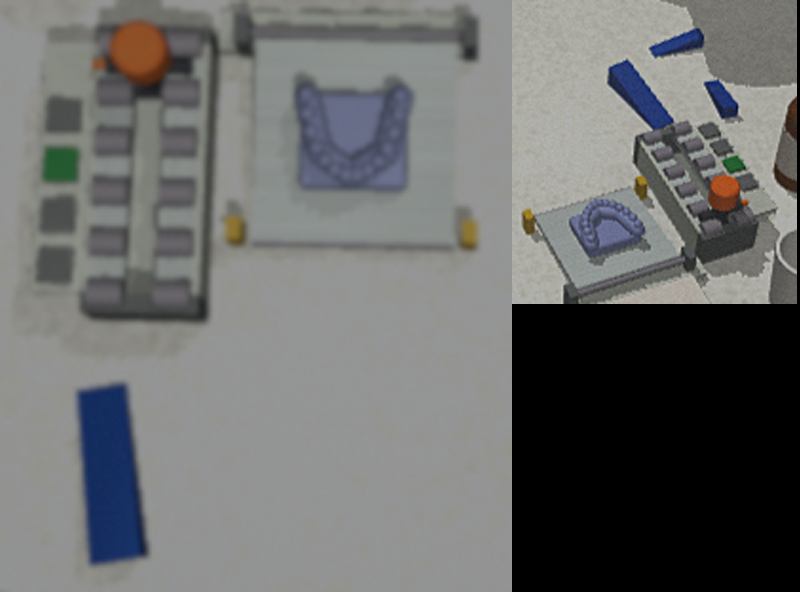

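The crop shows the slide in the farthest notch (+52). The green tab, at crop (61,163), lines up with the middle notch, between the teeth at rows 142 and 191. The wedge's thick end faces the robot, with its thin end toward the jig. I'll turn these pixels into positions.

```bash
cat > h.py <<'E'
import numpy as np
from workcell import env
def ray(m,u,v,z):
    T=np.array(m["camera_from_world"]); R=T[:3,:3]; c=-R.T@T[:3,3]
    d=R.T@np.array([(u-m["cx"])/m["fx"],-(v-m["cy"])/m["fy"],-1.])
    return c+d*(z-c[2])/d[2]
def proj(m,p):
    q=np.array(m["camera_from_world"])@np.array([*p,1.]); return m["cx"]+m["fx"]*q[0]/-q[2], m["cy"]+m["fy"]*-q[1]/-q[2]
E
python3 - <<'E'
from h import *
np.set_printoptions(precision=1,suppress=True)
m=env.camera_model("top")
f=lambda u,v,z:ray(m,185+u/3.2,180+v/3.2,z)
L=[(115,92),(114,142),(110,191),(107,241),(102,293)];Rr=[(182,92),(180,143),(177,191),(176,241),(172,293)]
P=np.array([(f(*a,46)+f(*b,46))/2 for a,b in zip(L,Rr)])[:,:2]; x=np.array([39,13,-13,-39,-65])
s=np.polyfit(x,P,1); print("slot mid",s[1],"dir",s[0],np.degrees(np.arctan2(s[0,1],s[0,0])))
print("teeth dir lateral",[f(*b,46)-f(*a,46) for a,b in zip(L,Rr)][1])
print("knob top",f(140,47,80)); print("green",f(61,163,40))
a,b=f(234,218,23.5),f(470,222,23.5); print("posts",a,b,b-a)
print("wedge thin",f(78,391,2),f(127,385,2),"thick top",f(91,563,24.5),f(141,557,24.5))
w=env.camera_model("wrist"); T=np.array(w["camera_from_world"]); print("wristcam",-T[:3,:3].T@T[:3,3],T[:3,:3], env.state()["ee_pos"],w["fx"])
E
```

```text
slot mid [626.6 126.8] dir [ 1. -0.] -2.1956376336540226
teeth dir lateral [ -1.  -33.5   0. ]
knob top [679.5 124.4  80. ]
green [630.2 170.7  40. ]
posts [603.5  84.3  23.5] [599.8 -37.3  23.5] [  -3.8 -121.6   -0. ]
wedge thin [517.3 167.2   2. ] [520.1 141.7   2. ] thick top [429.9 153.9  24.5] [432.6 129.   24.5]
wristcam [ 87.6 572.  385. ] [[ 0.3  1.  -0. ]
 [-0.9  0.3 -0.2]
 [-0.2  0.1  1. ]] [154.8 553.3 213.2] 424.849580093802
```

```bash
python3 -m jog '{"jaw":[60,60,60,60,60,60,60,60,60,60],"slide":[[-1,-0.46,0],[-1,-0.46,0],[-1,-0.46,0],[-1,-0.46,0],[-1,-0.46,0],[-1,-0.46,0],[-1,-0.46,0],[-1,-0.46,0],[-1,-0.46,0],[-1,-0.46,0]],"spin":[0,0,0,0,0,0,0,0,0,0]}' 30
python3 -m jog '{"jaw":[60,60,60,60,60,60,60,60,60,60],"slide":[[-1,-0.46,0],[-1,-0.46,0],[-1,-0.46,0],[-1,-0.46,0],[-1,-0.46,0],[-1,-0.46,0],[-1,-0.46,0],[-1,-0.46,0],[-1,-0.46,0],[-1,-0.46,0]],"spin":[0,0,0,0,0,0,0,0,0,0]}'
python3 -m jog '{"jaw":[60,60,60,60,60,60,60,60,60,60],"slide":[[0,0,0],[0,0,0],[0,0,0],[0,0,0],[0,0,0],[0,0,0],[0,0,0],[0,0,0],[0,0,0],[0,0,0]],"spin":[0.95,0.95,0.95,0.95,0.95,0.95,0.95,0.95,0.95,0.95]}'
python3 - <<'E'
from h import *
import cv2,json
s=env.state(); m=env.camera_model("wrist"); im=env.grab_frame("wrist")
cv2.imwrite("pics/w1.png",im[:,:,::-1]); m["camera_from_world"]=np.array(m["camera_from_world"]).tolist(); json.dump(m,open("w1.json","w")); print(s["qpos"],s["time_s"])
E
```

```text
time_s: 1.1
ee_pos: [407.3, 338.9, 213.6]
ee_rot: [-180.0, -0.0, 164.4]
force: [-1.0, 0.5, 0.2]
gripper_width: 60.4
gripper_force: 0.0
time_s: 2.1
ee_pos: [659.0, 125.3, 213.3]
ee_rot: [-180.0, -0.1, 164.4]
force: [0.5, -0.0, -0.6]
gripper_width: 60.1
gripper_force: 0.0
time_s: 3.1
ee_pos: [658.1, 126.3, 213.3]
ee_rot: [-179.9, 0.0, 88.1]
force: [-1.0, -0.2, 0.1]
gripper_width: 60.1
gripper_force: 0.0
[9.87538156e+00 2.71118515e+01 7.58574180e+01 3.98580846e-03
 7.71034676e+01 1.18164614e+01] 3.1
```

View pics/w1.png

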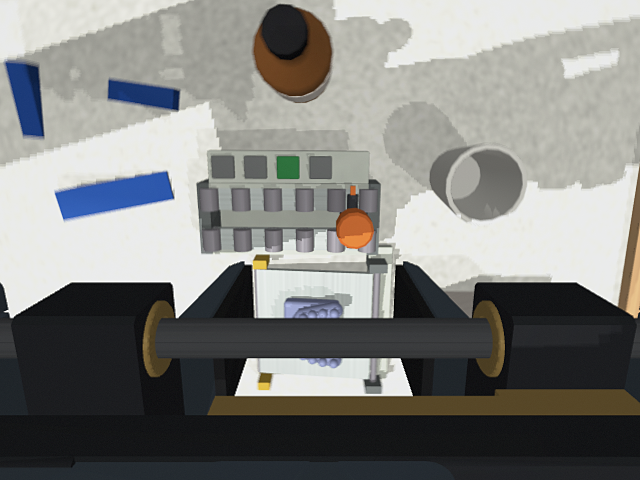

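The wrist view shows the knob top at (355,228), the green tab at (288,167) between the 3rd and 4th teeth, and the wedge with corners near (55,190), (168,171), (174,198) and (65,219).

Run:
```python
from h import *
import json
np.set_printoptions(precision=1,suppress=True)
m=json.load(open("w1.json"))
f=lambda u,v,z:ray(m,u,v,z)
print("knob top",f(355,228,80),"green",f(288,167,40))
us=[210,242,274,305,336]; P=np.array([(f(u,199,45)+f(u+.5,240,45))[:2]/2 for u in us]); s=np.polyfit([-65,-39,-13,13,39],P,1); print("slot",s[1],s[0])
print("posts",f(261,261,23.5),f(265,382,23.5))
print("wedge thick top",f(55,190,24.5),f(65,219,24.5),"thin top",f(168,171,2.5),f(174,198,2.5))
```

```text
knob top [681.2 126.9  80. ] green [631.  169.9  40. ]
slot [630.2 127.8] [ 1. -0.]
posts [601.1  87.   23.5] [596.3 -34.2  23.5]
wedge thick top [430.6 156.2  24.5] [434.5 131.   24.5] thin top [520.6 167.2   2.5] [523.  142.9   2.5]
```

```bash
python3 -m jog '{"jaw":[60,60,60,60,60,60,60,60],"slide":[[0,0.375,0],[0,0.375,0],[0,0,1],[0,0,1],[0,0,1],[0,0,1],[0,0,0.9],[0,0,0.4]],"spin":[0,0,0,0,0,0,0,0]}' 25
python3 -m jog '{"jaw":[20,20,20,20,20,20,20,20],"slide":[[0,0,0],[0,0,0],[0,0,0],[0,0,0],[0,0,0],[0,0,0],[0,0,0],[0,0,0]],"spin":[0,0,0,0,0,0,0,0]}' 25
```

```text
time_s: 3.95
ee_pos: [678.8, 125.3, 51.5]
ee_rot: [-179.7, 0.1, 88.5]
force: [-0.6, -0.1, 0.1]
gripper_width: 60.0
gripper_force: 0.0
time_s: 4.75
ee_pos: [681.6, 125.8, 56.4]
ee_rot: [179.9, -0.0, 88.4]
force: [-0.8, -0.5, 4.8]
gripper_width: 27.7
gripper_force: 25.0
```

```bash
python3 -m jog '{"jaw":[20,20,20,20,20,20],"slide":[[0,0,-0.1],[0,0,-0.15],[0,0,-0.15],[0,0,0],[0,0,0],[0,0,0]],"spin":[0,0,0,0,0,0]}'
```

```text
time_s: 5.35
ee_pos: [680.7, 125.6, 66.7]
ee_rot: [-180.0, 0.0, 88.4]
force: [-0.6, 0.5, -1.9]
gripper_width: 27.2
gripper_force: 25.0
```

```bash
python3 -m jog '{"jaw":[20,20,20,20,20,20,20,20],"slide":[[0.005,-0.4,0],[0.005,-0.4,0],[0.005,-0.4,0],[0,-0.35,0],[0,-0.18,0],[0,0,0],[0,0,0],[0,0,0]],"spin":[0,0,0,0,0,0,0,0]}'
```

```text
time_s: 6.15
ee_pos: [629.6, 127.6, 67.0]
ee_rot: [180.0, -0.0, 88.4]
force: [-0.4, 0.3, -0.6]
gripper_width: 27.5
gripper_force: 25.0
```

Now lower it by 9 mm and feel for resistance.

```bash
python3 -m jog '{"jaw":[20,20,20,20,20,20,20],"slide":[[0,-0.01,0.1],[0,0,0.1],[0,0,0.1],[0,0,0.06],[0,0,0],[0,0,0],[0,0,0]],"spin":[0,0,0,0,0,0,0]}'
```

```text
time_s: 6.85
ee_pos: [628.6, 127.6, 56.4]
ee_rot: [-180.0, -0.0, 88.4]
force: [-1.1, 0.3, 3.4]
gripper_width: 27.5
gripper_force: 25.0
```

```bash
python3 -m jog '{"jaw":[60,60,60,60,60,60,60,60,60,60],"slide":[[0,0,0],[0,0,0],[0,0,0],[0,0,0],[0,0,0],[0,0,-1],[0,0,-1],[0,0,-1],[0,0,-1],[0,0,-1]],"spin":[0,0,0,0,0,0,0,0,0,0]}'
python3 - <<'E'
from h import *
import cv2,json
env.grab_frame("wrist")
m=env.camera_model("wrist"); im=env.grab_frame("wrist")
c=im[140:270,40:400]
cv2.imwrite("pics/w2.png",cv2.resize(c,None,fx=2.2,fy=2.2,interpolation=cv2.INTER_CUBIC)[:,:,::-1]); m["camera_from_world"]=np.array(m["camera_from_world"]).tolist(); json.dump(m,open("w2.json","w"))
E
```

```text
time_s: 7.85
ee_pos: [628.5, 127.6, 207.4]
ee_rot: [180.0, -0.0, 88.4]
force: [-0.4, -0.2, -0.4]
gripper_width: 60.1
gripper_force: 0.0
```

View pics/w2.png

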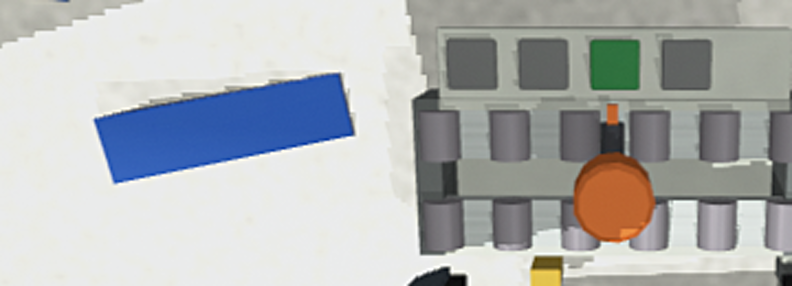

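The slide sits beside the green tab, with its pointer at (612,113) under the tab at (614,64). The wedge corners are clear: thick end (95,119) and (114,183), thin end (341,72) and (354,135).

```bash
python3 - <<'E'
from h import *
import json
np.set_printoptions(precision=1,suppress=True)
m=json.load(open("w2.json")); f=lambda u,v,z:ray(m,40+u/2.2,140+v/2.2,z)
a=(f(95,119,24.5)+f(114,183,24.5))/2; b=(f(341,72,2.5)+f(354,135,2.5))/2
print(a,b,np.linalg.norm((b-a)[:2]),np.degrees(np.arctan2((b-a)[1],(b-a)[0])))
print("knob",f(614,203,80))
E
python3 -m jog '{"jaw":[60,60,60,60,60,60,60],"slide":[[0.05,-0.92,0],[0.05,-0.92,0],[0.05,-0.92,0],[0.05,-0.92,0],[0.05,-0.92,0],[0.05,-0.92,0],[0.05,-0.92,0]],"spin":[0,0,0,0,0,0,0]}'
python3 -m jog '{"jaw":[60,60,60,60,60,60,60,60,60,60],"slide":[[0,0,0],[0,0,0],[0,0,0],[0,0,0],[0,0,0],[0,0,0],[0,0,0],[0,0,0],[0,0,0],[0,0,0]],"spin":[-1,-1,-1,-1,-1,-1,-1,-1,-1,-1]}'
python3 -m jog '{"jaw":[60,60,60,60,60],"slide":[[0,0,0],[0,0,0],[0,0,0],[0,0,0],[0,0,0]],"spin":[-0.9,-0.9,-0.6,0,0]}'
```

```text
[432.1 140.7  24.5] [521.7 153.8   2.5] 90.50948650218776 8.29715250352788
knob [629.5 126.7  80. ]
time_s: 8.65
ee_pos: [434.3, 143.5, 205.4]
ee_rot: [-179.9, 0.0, 88.4]
force: [0.4, -0.2, -0.4]
gripper_width: 59.9
gripper_force: 0.0
time_s: 9.65
ee_pos: [435.4, 143.5, 205.4]
ee_rot: [-180.0, -0.1, 168.7]
force: [-0.8, -0.4, 0.0]
gripper_width: 59.7
gripper_force: 0.0
time_s: 10.15
ee_pos: [435.6, 143.5, 205.7]
ee_rot: [-180.0, -0.0, -172.5]
force: [-0.1, 0.1, -0.3]
gripper_width: 60.0
gripper_force: 0.0
```

```bash
python3 -m jog '{"jaw":[60,60,60,60,60,60,60,60,60],"slide":[[0,-0.03,1],[0,0,1],[0,0,1],[0,0,1],[0,0,1],[0,0,1],[0,0,0.5],[0,0,0.2],[0,0,0]],"spin":[0,0,0,0,0,0,0,0,0]}'
python3 -m jog '{"jaw":[20,20,20,20,20,20,20,20],"slide":[[0,0,0],[0,0,0],[0,0,0],[0,0,0],[0,0,0],[0,0,0],[0,0,0],[0,0,0]],"spin":[0,0,0,0,0,0,0,0]}' 30
```

```text
time_s: 11.05
ee_pos: [435.7, 142.6, 4.6]
ee_rot: [-180.0, -0.1, -172.5]
force: [0.2, -0.7, -0.0]
gripper_width: 60.2
gripper_force: 0.0
time_s: 11.85
ee_pos: [436.2, 142.8, 5.5]
ee_rot: [180.0, 0.0, -172.4]
force: [-0.7, 0.4, 6.0]
gripper_width: 25.7
gripper_force: 30.0
```

```bash
python3 -m jog '{"jaw":[20,20,20],"slide":[[0,0,-0.2],[0,0,0],[0,0,0]],"spin":[0,0,0]}'
python3 - <<'E'
from h import *
import json,cv2
np.set_printoptions(precision=1,suppress=True)
m=env.camera_model("top"); w=json.load(open("w1.json"))
f=lambda u,v,z:ray(m,185+u/3.2,180+v/3.2,z)
for z in(7,9): print(z,f(252,246,z),f(455,247,z))
im=cv2.imread("pics/w1.png"); t=cv2.imread("pics/top0.png")
print([ (v,im[v,246:266].mean(1).astype(int).tolist()) for v in (275,285)])
print([ (u,t[248:262,u].mean(1).astype(int).tolist()) for u in (275,295,315)])
print(ray(w,254,280,9))
a=cv2.resize(im[250:395,235:400],None,fx=3.6,fy=3.6,interpolation=cv2.INTER_CUBIC); cv2.imwrite("pics/plate.png",a)
E
```

```text
time_s: 12.15
ee_pos: [436.0, 142.7, 11.1]
ee_rot: [180.0, 0.0, -172.4]
force: [-0.4, 0.4, -1.2]
gripper_width: 25.6
gripper_force: 30.0
7 [591.5  76.7   7. ] [589.5 -29.5   7. ]
9 [591.2  76.5   9. ] [589.2 -29.5   9. ]
[(275, [17, 21, 14, 19, 6, 18, 125, 242, 181, 147, 192, 234, 232, 228, 228, 228, 228, 232, 235, 234]), (285, [16, 17, 15, 12, 13, 0, 78, 196, 204, 151, 176, 226, 234, 228, 227, 227, 228, 230, 233, 233])]
[(275, [142, 143, 144, 143, 141, 140, 138, 123, 110, 119, 133, 136, 141, 146]), (295, [143, 142, 143, 143, 141, 141, 138, 127, 110, 110, 127, 140, 144, 146]), (315, [141, 140, 141, 140, 141, 140, 139, 132, 116, 109, 123, 136, 139, 143])]
[590.8  64.4   9. ]
```

View pics/plate.png

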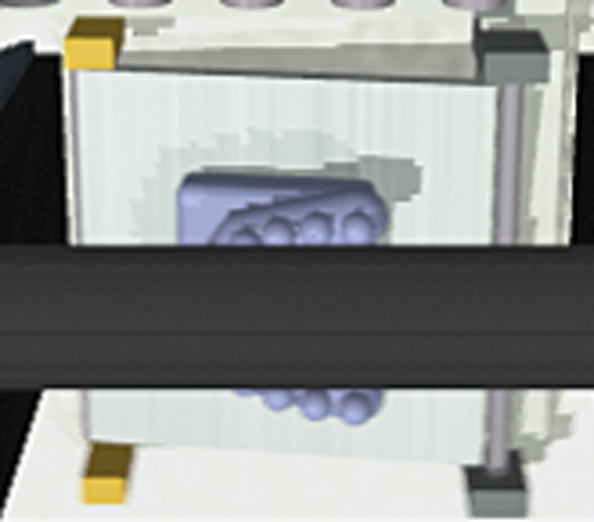

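```bash
python3 -m jog '{"jaw":[20,20,20,20,20,20,20,20,20],"slide":[[0,0,0],[0,0,0],[0,-0.6,0],[0,-0.9,0],[0,-0.9,0],[0,-0.9,0],[0,-0.49,0],[0,0,0],[0,0,0]],"spin":[0.6,0.6,0,0,0,0,0,0,0]}'
python3 -m jog '{"jaw":[20,20,20,20,20,20],"slide":[[-0.6,0,0],[-0.8,0,0],[-0.6,0,0],[0,0,0.17],[0,0,0],[0,0,0]],"spin":[0,0,0,0,0,0]}'
python3 - <<'E'
from h import *
import cv2
im=env.grab_frame("top"); cv2.imwrite("pics/t2.png",cv2.resize(im[200:330,240:345],None,fx=4.6,fy=4.6,interpolation=cv2.INTER_CUBIC)[:,:,::-1])
print(env.state()["ee_pos"])
E
```

```text
time_s: 13.05
ee_pos: [431.9, 29.1, 11.0]
ee_rot: [180.0, -0.0, 177.9]
force: [-1.0, 0.4, -0.6]
gripper_width: 25.4
gripper_force: 30.0
time_s: 13.65
ee_pos: [490.5, 27.4, 5.7]
ee_rot: [180.0, -0.1, 178.0]
force: [0.5, 0.5, 0.1]
gripper_width: 25.7
gripper_force: 30.0
[490.32342298  27.34776831   5.75866167]
```

View pics/t2.png

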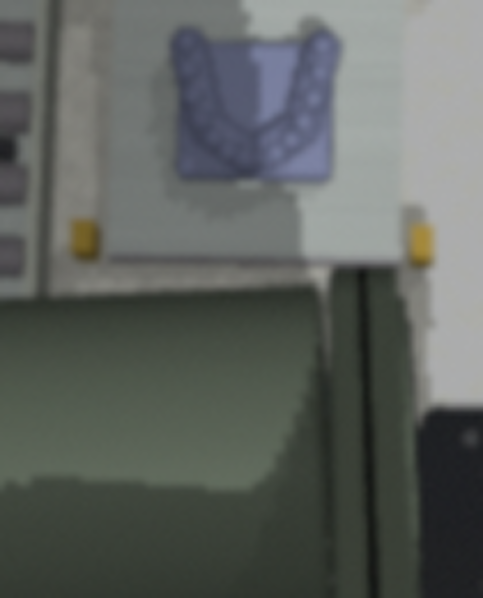

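The arm hides the wedge here, but the plate and posts are unchanged, with the front edge at row 258. I'll push in along the tool's -x.

```bash
python3 -m jog '{"jaw":[20,20,20,20,20,20,20,20,20,20],"slide":[[0,0,0.015],[-0.3,0,0],[-0.3,0,0],[-0.3,0,0],[-0.3,0,0],[-0.3,0,0],[-0.3,0,0],[-0.3,0,0],[0,0,0],[0,0,0]],"spin":[0,0,0,0,0,0,0,0,0,0]}'
```

```text
time_s: 14.7
ee_pos: [552.8, 24.6, 5.5]
ee_rot: [-180.0, -0.3, 178.0]
force: [-5.9, 0.7, 7.1]
gripper_width: 25.8
gripper_force: 30.0
```

Run:
```python
from h import *
import cv2
im=env.grab_frame("scene"); cv2.imwrite("pics/s2.png",cv2.resize(im[185:300,290:425],None,fx=5,fy=5,interpolation=cv2.INTER_CUBIC)[:,:,::-1])
```

```text
(no output)
```

View pics/s2.png

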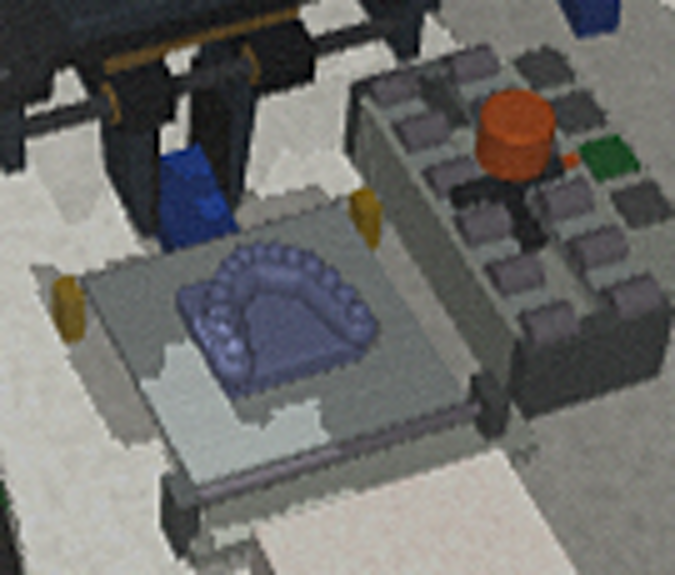

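The wedge is under the edge, the plate is rising, and the knob is seated by the green tab. I'll push most of the remaining distance, then release, back up and measure.

```bash
python3 -m jog '{"jaw":[20,20,20,20,20,20],"slide":[[-0.15,0,0],[-0.15,0,0],[-0.14,0,0],[0,0,0],[0,0,0],[0,0,0]],"spin":[0,0,0,0,0,0]}'
python3 -m jog '{"jaw":[50,50,50,50,50,50,50,50,50,50],"slide":[[0,0,0],[0,0,0],[0,0,0],[0.3,0,0],[1,0,0],[1,0,0],[1,0,-1],[1,0,-1],[0,0,-1],[0,0,-1]],"spin":[0,0,0,0,0,0,0,0,0,0]}'
python3 - <<'E'
from h import *
import cv2,json
env.grab_frame("wrist");env.grab_frame("wrist")
m=env.camera_model("wrist"); im=env.grab_frame("wrist"); cv2.imwrite("pics/w3f.png",im[:,:,::-1])
m["camera_from_world"]=np.array(m["camera_from_world"]).tolist(); json.dump(m,open("w3.json","w"))
mt=env.camera_model("top"); t=env.grab_frame("top"); cv2.imwrite("pics/t3f.png",t[:,:,::-1])
s=env.grab_frame("scene"); cv2.imwrite("pics/s3f.png",s[:,:,::-1])
u,v=proj(m,(580,24,15)); print(u,v)
o=np.zeros((600,800,3),np.uint8)
a=cv2.resize(im,(400,300)); b=cv2.resize(t[225:325,240:345],(400,380),interpolation=cv2.INTER_CUBIC)
c=cv2.resize(s[195:270,295:395],(400,300),interpolation=cv2.INTER_CUBIC)
o[:300,:400]=a; o[:380,400:]=b; o[300:,:400]=c
cv2.imwrite("pics/m3.png",o[:,:,::-1])
E
```

```text
time_s: 15.35
ee_pos: [564.9, 24.2, 5.5]
ee_rot: [-180.0, -0.4, 178.0]
force: [-7.3, -0.1, 9.2]
gripper_width: 25.6
gripper_force: 30.0
time_s: 16.35
ee_pos: [437.3, 28.8, 126.6]
ee_rot: [180.0, -0.0, 178.0]
force: [0.6, 0.7, -0.6]
gripper_width: 50.0
gripper_force: 0.0
323.7668432674511 408.77433257081634
```

View pics/m3.png

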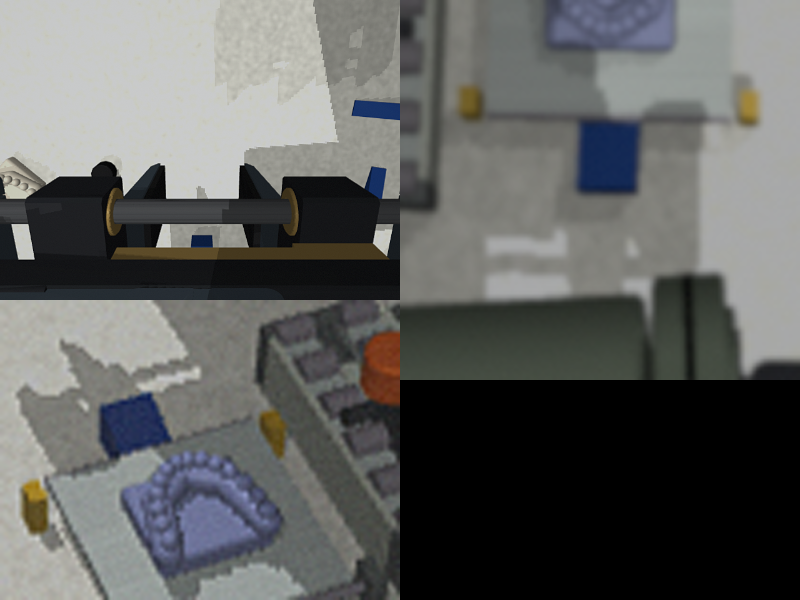

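Run:
```python
from h import *
import cv2
np.set_printoptions(precision=1,suppress=True)
m=env.camera_model("top"); t=cv2.imread("pics/t3f.png").astype(float)
for u in(289,295,300): print(u,t[250:282,u,0].astype(int).tolist(), t[250:282,u,2].astype(int).tolist())
print("plate edge beside", [(u,t[250:264,u].mean(1).astype(int).tolist()) for u in(270,280,307,318)])
for v in(255,256,257,258,274,275,276): print(v,ray(m,295,v,18)[0],ray(m,295,v,24.5)[0])
```

```text
289 [112, 112, 111, 108, 100, 86, 70, 67, 76, 80, 81, 82, 81, 82, 82, 82, 82, 83, 82, 82, 83, 83, 83, 80, 70, 66, 86, 102, 107, 108, 108, 107] [110, 110, 109, 106, 98, 82, 58, 32, 19, 15, 19, 19, 18, 19, 18, 18, 18, 19, 18, 17, 21, 19, 20, 18, 19, 44, 83, 106, 112, 113, 114, 112]
295 [155, 152, 149, 146, 137, 115, 87, 75, 80, 83, 84, 83, 84, 84, 84, 84, 84, 84, 84, 84, 84, 85, 85, 82, 68, 63, 85, 102, 106, 106, 104, 104] [152, 149, 146, 143, 134, 111, 76, 39, 22, 19, 20, 19, 20, 19, 19, 20, 19, 20, 18, 20, 20, 19, 20, 19, 15, 41, 82, 106, 111, 111, 110, 109]
300 [155, 156, 153, 151, 142, 124, 103, 89, 85, 84, 84, 84, 84, 85, 84, 85, 84, 85, 84, 84, 84, 85, 84, 81, 72, 67, 91, 109, 115, 120, 123, 122] [152, 152, 150, 148, 138, 121, 92, 58, 30, 21, 19, 19, 19, 21, 21, 21, 21, 21, 19, 20, 21, 22, 22, 20, 20, 45, 89, 114, 121, 126, 129, 128]
plate edge beside [(270, [112, 112, 110, 107, 96, 83, 92, 104, 106, 105, 105, 104, 105, 109]), (280, [113, 111, 111, 108, 98, 86, 86, 97, 105, 106, 106, 106, 107, 109]), (307, [148, 138, 122, 112, 104, 90, 82, 94, 105, 107, 108, 108, 109, 111]), (318, [149, 135, 119, 112, 106, 93, 82, 94, 109, 113, 114, 114, 115, 118])]
255 592.1283965271347 591.0405907736215
256 590.4521435201923 589.3763439152686
257 588.7770024586139 587.7132010379801
258 587.1029722363501 586.0511610436283
274 560.4686659462577 559.6076227566783
275 558.8133521783733 557.9641651602532
276 557.1591295893359 556.3217909271153
```

The top view puts the thick end at x≈560 and the edge front at ≈589.3. About 29.3 mm sticks out where level needs 25.6, so it's roughly 3 mm short. I'll push from behind with both fingertips.

```bash
python3 -m jog '{"jaw":[12,12,12,12,12,12,12,12,12,12],"slide":[[0,0,1],[0,0,1],[0,0,1],[0,0,0.95],[0,0,0],[-0.8,0,0],[-1,0,0],[-0.8,0,0],[-0.5,0,0],[0,0,0]],"spin":[0,0,0,0,0,0,0,0,0,0]}'
python3 -m jog '{"jaw":[12,12,12,12,12],"slide":[[-0.1,0,0],[-0.1,0,0],[0,0,0],[0,0,0],[0,0,0]],"spin":[0,0,0,0,0]}'
```

```text
time_s: 17.6
ee_pos: [534.5, 25.5, 7.7]
ee_rot: [180.0, 0.1, 178.0]
force: [-0.8, 1.1, -0.3]
gripper_width: 12.0
gripper_force: 0.0
time_s: 18.1
ee_pos: [537.6, 25.3, 7.2]
ee_rot: [180.0, -0.0, 178.0]
force: [-0.3, 0.7, 0.8]
gripper_width: 12.0
gripper_force: 0.0
```

```bash
python3 -m jog '{"jaw":[12,12,12,12],"slide":[[-0.1,0,0],[-0.1,0,0],[0,0,0],[0,0,0]],"spin":[0,0,0,0]}'
python3 -m jog '{"jaw":[12,12,12],"slide":[[-0.06,0,0],[0,0,0],[0,0,0]],"spin":[0,0,0]}'
```

```text
time_s: 18.5
ee_pos: [542.7, 25.1, 6.9]
ee_rot: [-180.0, -0.2, 178.0]
force: [-4.9, 0.6, 3.1]
gripper_width: 12.2
gripper_force: 2.5
time_s: 18.8
ee_pos: [543.8, 25.1, 6.8]
ee_rot: [-180.0, -0.2, 178.0]
force: [-6.5, 0.6, 4.4]
gripper_width: 12.5
gripper_force: 3.3
```

```bash
python3 -m jog '{"jaw":[12,12,12,12],"slide":[[-0.07,0,0],[0,0,0],[0,0,0],[0.2,0,0]],"spin":[0,0,0,0]}'
python3 -m jog '{"jaw":[12,12,12,12,12,12,12,12,12,12],"slide":[[1,0,0],[1,0,-1],[0.9,0,-1],[0.9,0,-1],[0,0,-1],[0,0,0],[0,0,0],[0,0,0],[0,0,0],[0,0,0]],"spin":[1,1,1,1,1,1,1,1,1,1]}'
python3 -m jog '{"jaw":[12,12,12,12,12,12,12,12,12,12],"slide":[[0,0,0],[0,0,0],[0,0,0],[0,0,0],[0,0,0],[0,0,0],[0,0,0],[0,0,0],[0,0,0],[0,0,0]],"spin":[1,1,1,1,1,1,1,1,1,1]}'
python3 -m jog '{"jaw":[12,12,12,12,12],"slide":[[0,0,0],[0,0,0],[0,0,0],[0,0,0],[0,0,0]],"spin":[1,1,0.5,0,0]}'
python3 - <<'E'
from h import *
import cv2
np.set_printoptions(precision=1,suppress=True)
w=env.camera_model("wrist"); print(proj(w,(560,24,24)),proj(w,(590,24,20)),proj(w,(603,85,23)),proj(w,(598,-36,23)))
t=env.grab_frame("top").astype(float); cv2.imwrite("pics/t4f.png",t[:,:,::-1])
for u in(289,295,300): print(u,t[250:280,u,2].astype(int).tolist(), t[250:280,u,0].astype(int).tolist())
print([(u,t[250:264,u].mean(1).astype(int).tolist()) for u in(270,280,307,318)])
E
```

```text
time_s: 19.2
ee_pos: [543.3, 25.2, 7.1]
ee_rot: [180.0, 0.2, 178.0]
force: [0.7, 1.2, 0.6]
gripper_width: 12.4
gripper_force: 0.0
time_s: 20.2
ee_pos: [433.7, 51.7, 127.4]
ee_rot: [179.8, 0.0, 97.6]
force: [0.5, 0.9, -0.3]
gripper_width: 12.2
gripper_force: 0.0
time_s: 21.2
ee_pos: [433.7, 51.7, 127.4]
ee_rot: [180.0, -0.2, 17.6]
force: [0.9, 0.3, -0.2]
gripper_width: 11.9
gripper_force: 0.0
time_s: 21.7
ee_pos: [433.1, 51.7, 127.3]
ee_rot: [-180.0, -0.1, -1.9]
force: [0.9, -0.2, -0.5]
gripper_width: 12.1
gripper_force: 0.0
(np.float64(361.9684799258792), np.float64(32.185754879151915)) (np.float64(360.7544483995075), np.float64(-22.0458524081821)) (np.float64(254.369098748615), np.float64(-45.27698091268502)) (np.float64(465.72911844087355), np.float64(-43.5790006338093))
289 [154, 153, 151, 149, 139, 120, 100, 92, 94, 96, 92, 86, 83, 82, 81, 80, 81, 82, 82, 81, 81, 75, 66, 71, 89, 100, 103, 104, 106, 107] [151, 150, 149, 147, 137, 115, 81, 43, 24, 21, 22, 20, 17, 19, 18, 14, 19, 19, 18, 18, 18, 18, 25, 53, 86, 104, 108, 109, 111, 112]
295 [154, 153, 151, 148, 137, 108, 78, 69, 77, 
[... 223 characters left out ...]
0 [153, 152, 150, 149, 139, 111, 80, 73, 79, 83, 84, 83, 83, 84, 83, 83, 83, 84, 83, 83, 83, 79, 68, 66, 89, 106, 113, 121, 123, 123] [151, 150, 148, 146, 137, 108, 68, 34, 22, 19, 20, 19, 19, 22, 21, 20, 20, 22, 20, 20, 21, 19, 20, 46, 86, 111, 119, 126, 130, 129]
[(270, [154, 152, 151, 148, 136, 115, 105, 106, 105, 105, 103, 103, 103, 106]), (280, [154, 153, 151, 148, 136, 120, 118, 126, 120, 109, 105, 105, 106, 108]), (307, [152, 152, 152, 148, 138, 123, 117, 135, 152, 155, 154, 155, 157, 158]), (318, [149, 150, 150, 149, 142, 130, 121, 134, 151, 157, 157, 157, 155, 154])][ WARN:0@0.854] global loadsave.cpp:1063 imwrite_ Unsupported depth image for selected encoder is fallbacked to CV_8U.
```

```bash
python3 -m jog '{"jaw":[12,12,12,12,12,12],"slide":[[0.8,0.4,0.4],[0.8,0.4,0.4],[0.8,0,0.4],[0,0,0],[0,0,0],[0,0,0]],"spin":[0,0,0,0,0,0]}'
python3 - <<'E'
from h import *
import cv2,json
env.grab_frame("wrist")
m=env.camera_model("wrist"); im=env.grab_frame("wrist"); cv2.imwrite("pics/w4f.png",im[:,:,::-1])
m["camera_from_world"]=np.array(m["camera_from_world"]).tolist(); json.dump(m,open("w4.json","w"))
for p in[(563.5,24,24),(590,24,20),(603,85,23),(598,-36,23)]: print(np.round(proj(m,p)))
cv2.imwrite("pics/w4.png",cv2.resize(im[0:230,200:520],None,fx=2.5,fy=2.5,interpolation=cv2.INTER_CUBIC)[:,:,::-1])
E
```

```text
time_s: 22.35
ee_pos: [502.8, 25.3, 91.3]
ee_rot: [-180.0, 0.0, -2.0]
force: [0.1, -0.6, 0.5]
gripper_width: 12.1
gripper_force: 0.0
[321. 150.]
[319. 100.]
[204.  78.]
[432.  79.]
```

View pics/w4.png

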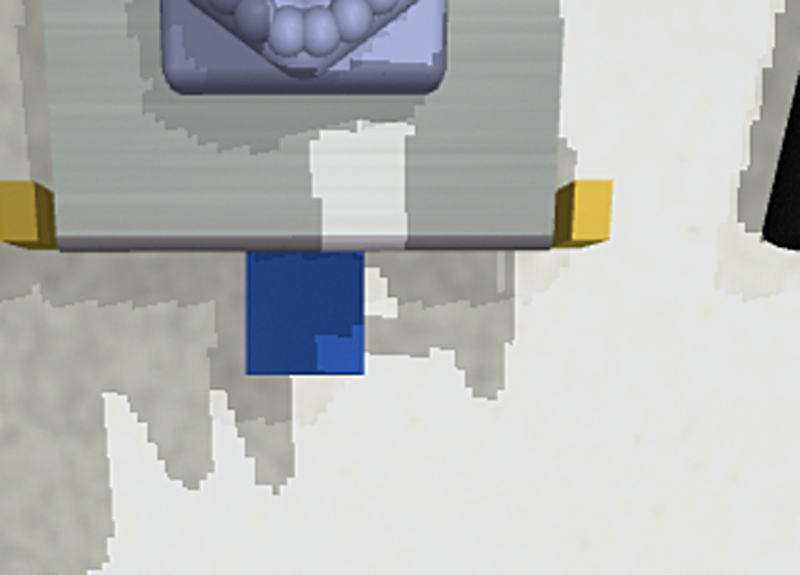

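The plate front edge is at crop row 251, the wedge's thick end at row 374.5, and the wedge sits square between columns 246 and 364.

Run:
```python
from h import *
import json
np.set_printoptions(precision=2,suppress=True)
m=json.load(open("w4.json")); f=lambda u,v,z:ray(m,200+u/2.5-.3,v/2.5-.3,z)
e=f(305,251,20.2); t=f(305,374.5,24.5); print(e,t,"protrusion",e[0]-t[0],"width",f(246,374,24.5)-f(364,374,24.5))
print("posts back/front", f(-0,181,23.5),f(17,242,23.5),f(590,181,23.5),f(590,238,23.5), "plate left corner",f(57,250,20.2),"right",f(552,250,20.2))
for z in(19.7,20.2): e=f(57,250,z);r=f(552,250,z);print(z,np.linalg.norm(e-r))
```

```text
[589.73  22.78  20.2 ] [563.6   23.71  24.5 ] protrusion 26.125932333338824 width [ 0.91 25.93  0.  ]
posts back/front [605.83  86.73  23.5 ] [593.5  84.4  23.5] [601.45 -37.99  23.5 ] [589.99 -38.33  23.5 ] plate left corner [591.84  76.72  20.2 ] right [588.05 -30.98  20.2 ]
19.7 107.98607888229087
20.2 107.76448779934768
```

The measured protrusion is 26.1 mm against 25.6 mm. That 0.5 mm is within measuring error and puts the plate within about 0.1° of level. The gripper is clear of everything, so I'm handing in.

```bash
python3 -c "
from workcell import env
print(env.job_done())"
```

```text
the job is handed in; nothing more can be done
None
```

I've handed the job in: the slide is seated in the notch beside the green tab, the wedge is square under the plate edge with the plate level to about 0.1° by my camera measurement, and the gripper is touching nothing (about 22 s of the 67 s used).

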